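Load a water sample on the analyser's sprung lift

ROBOT

A 7-joint arm with a two-finger parallel gripper is mounted at the origin on the work surface. World frame = base frame: x ahead of the robot, y to its left, z up, the work surface at z = 0. Lengths are in m, angles in rad, forces in N, time in s.
With the tool pointing down it reaches from about 0.425 to 0.875 m from the base axis. Payload 8.4 kg.
Tool frame: the origin (TCP) lies midway between the tips of the shut fingers; the grasp point (between the pads) lies 19 mm behind it (grasp_offset is the z of the grasp point in the tool frame, in m); z points along the fingers, y is the line along which they close (so a half turn about z gives the same grasp; the last joint's range is limited). The gripper opens to 87 mm and grips with 3 to 60 N. Pads are 19 mm wide; open, the fingers measure 117 mm over their backs; the gripper's body (75 mm by 190 mm) begins 51 mm behind the grasp point.
Start: joints at [1.159, 0.333, 0.04, 1.465, -0.013, 1.343, -0.059], TCP at [0.2, -0.618, 0.223] pointing down, gripper open.
Joint ranges: [-2.58, 2.58], [-0.38, 2.09], [-1.3, 1.39], [0.25, 2.4], [-1.5, 4.64], [0.08, 2.09], [-2.65, 2.65]. Speed limits (rad/s): [2.22, 2.22, 2.79, 2.79, 3.14, 3.14, 3.14].

INTERFACE

Orientations are given as [roll, pitch, yaw] about the fixed x, y, z axes, in that order (R = Rz(yaw) Ry(pitch) Rx(roll)).
In Python, from cell import read_state, snapshot, finish_job, grasp_offset gives the robot as it stands.
- The arm moves only by the shell command python3 -m crank 'ROWS' [FORCE]. ROWS is JSON, a list of rows, each an object with "travel": the shift along the tool's x, y, z in mm, a list of three; "twist": the turn about the tool's z in rad; "gripper": the opening, from 0 (shut) to 1 (fully open). A call has 1 to 12 rows; each row is the pose to reach, as a shift and turn from the pose commanded when the call began, along the tool's axes at that moment; what a row does not reach only later rows make up. A row lasts 1/12 s, in which the tool goes at most 41.7 mm and 7.16 degrees, less where a joint would pass 70% of its speed; a pose out of reach is approached as far as the arm can. A call with a gripper value outside its range is refused whole. The fingers move at their own pace and stop on an object; FORCE is the grip in N (left out, the last holds). Time passes only in rows, so rows that repeat a pose let the fingers close. It gives the time, the measured TCP pose, the force, the opening and the grip force at its end, in the units of the state.
- read_state(): the state, without advancing time (a new reading comes with each control period).
- snapshot(name): name is "side" or "top" or "wrist"; returns a dict with "image" (400x640x3 uint8, red, green, blue), "range_z" (400x640 float32, m along the optical axis (not along the pixel's ray), 0 where there is no reading), "fx", "fy", "cx", "cy" (pixels), "position" and "orientation" of the camera in the world. Camera axes: x right, y up, looking along -z (the intrinsics and any distortion apply to the point x, -y, -z); pixel columns grow to the right and rows downward; lengths in m; the calibration is good to about 2 mm. A picture is of the moment at which its call begins.
- finish_job(): hands the job in; it is judged then, once.
The state is a dict: "clock": time; "joint_positions": joint angles; "dq": joint speeds; "joint_efforts": joint torques, N m; "tool_pos": TCP position; "orientation": TCP orientation; "contact_force": force on the tool from outside, world axes, zero at the start; "ft_torque": the same for the moment, N m; "gripper_width": finger opening in m; "gripper_force": force on a finger pad.
Only numpy, scipy, OpenCV 4.12 (cv2) and the standard library are available. Lean on these libraries where they do the work, as an engineer would, in place of code of your own. Each camera call takes 0.05 s, during which the arm holds its last target. There are 200 camera calls.

TASK

Stand the short, straight-sided amber sample jar upright in the middle of the analyser's raised square lift plate and press it down, holding it there for a moment, until the spring catch closes over the edge of the plate. Then let go: the plate must stay down with the jar standing on it.

Things in the scene. Friction and masses are not known exactly. Their poses are not given: they have to be found in the camera images.
- jar: Short straight-sided amber glass jar, sealed, with a paper label and a flat black screw cap about as wide as the jar: 80 mm tall, glass 50 mm and cap 52 mm in diameter, cap 20 mm high, 0.2 to 0.33 kg. Stands on the bench; trades places with a narrow-necked bottle (54 x 135 mm tall) and a thin vial (32 x 62 mm tall), not wanted. Origin: centre of its underside; z up.
- lift_top (a point): Centre of the upper face of the lift plate: level 110 x 110 mm aluminium square, dark pad, on a low white analyser (260 x 200 mm, 70 mm high, fixed). 110 mm above the bench when up; sinks with the plate. z up; x points to the spring catch, a dark steel block 40 mm wide beside the plate's +x edge, its top 6 mm below the raised plate; it closes over a bar on the plate's edge, not over the pad.
- lift (a joint): How far the plate has sunk, in m: 0 up, 0.030 bottom stop. A spring pushes it up: the jar's weight alone sinks it 3 mm at most; pressing the jar right down takes up to about 16 N. From 0.006 on its edge bar pushes the catch aside; past 0.020 the catch springs back over the bar within half a second and holds the plate at about 0.020. Press to 0.023-0.030 and hold half a second.
Things that resemble listed ones, but are neither listed nor needed, are in the scene too. Leave any blue or purple look-alike of the jar alone.

How it is judged:
On the way, in this order (a step that is already met when the one before it is completed fails the run):
1. the jar is set on the lift plate while the plate is still up (not yet at the catch) (horizontal distance between jar and lift_top below 0.025 m and z of jar in the frame of lift_top below 0.006 m and value of joint lift below 0.017 m).
2. the plate is pressed down past the catch with the jar on it (horizontal distance between jar and lift_top below 0.025 m and z of jar in the frame of lift_top below 0.006 m and value of joint lift above 0.0185 m).
At the end, for the whole second after the job is handed in: The lift plate stays latched down by its catch (sunk by more than 17.5 mm), and the jar stands upright on it (within 10 degrees), at rest, its centre within 20 mm of the plate's centre and its underside on the plate (within 6 mm) (value of joint lift above 0.0175 m and horizontal distance between jar and lift_top below 0.02 m and z of jar in the frame of lift_top between -0.006 and 0.006 m and angle between jar's own z axis and vertical below 0.17 rad and linear speed of jar below 0.02 m/s); the robot touches nothing.
It also fails if it takes over 38 s, if anything falls off the work surface, if the arm or the gripper's body presses on something with over 40 N, if the wrist force passes 120 N, or if a joint passes its speed limit or range.

## Working session

There is one attempt and no reset: what is moved stays moved. The work goes in short steps, Python scripts to look and compute and a shell command to move; the robot and the scene stay as the last step left them, time stands still between calls to the robot, and variables do not carry over. Pictures are saved under pics/ and viewed, at most 10 in all, crops included, and the job is handed in when it is done.

```bash
mkdir -p pics; cat > h.py <<'E'
import numpy as np, cv2, pickle
from scipy.spatial.transform import Rotation as R
from cell import *
def cam(s):
    o=np.array(s["orientation"],float)
    M=o if o.shape==(3,3) else R.from_euler('xyz',o).as_matrix() if o.size==3 else R.from_quat(o).as_matrix()
    return M,np.array(s["position"])
def cloud(s):
    M,p=cam(s); z=s["range_z"]; v,u=np.mgrid[:z.shape[0],:z.shape[1]]
    P=np.stack([(u-s["cx"])/s["fx"]*z,-(v-s["cy"])/s["fy"]*z,-z],-1)
    return P@M.T+p
def pix(s,u,v): return cloud(s)[v,u]
def save(n,im): cv2.imwrite("pics/"+n,im[...,::-1])
E
python3 - <<'E'
from h import *
S={n:snapshot(n) for n in("side","top","wrist")}
pickle.dump(S,open("s0.pkl","wb"))
for n in S: print(n,{k:(v if not hasattr(v,'shape') or v.size<12 else v.shape) for k,v in S[n].items()})
save("a.png",cv2.resize(np.vstack([S["side"]["image"],S["top"]["image"]]),(480,600),interpolation=cv2.INTER_AREA))
save("top.png",S["top"]["image"]);save("side.png",S["side"]["image"])
st=read_state();print(st["orientation"],st["tool_pos"],grasp_offset)
E
```

```text
side {'image': (400, 640, 3), 'range_z': (400, 640), 'fx': 381.8298581812066, 'fy': 381.8298581812066, 'cx': 319.91836136488786, 'cy': 201.98093374916849, 'position': array([ 0.49702558, -0.61297151,  0.51842656]), 'orientation': array([ 0.94253283,  0.02372056, -0.10006408])}
top {'image': (400, 640, 3), 'range_z': (400, 640), 'fx': 403.6629041396865, 'fy': 403.6629041396865, 'cx': 322.71525019355175, 'cy': 196.90467514658357, 'position': array([ 0.34891831, -0.06873932,  1.04444509]), 'orientation': array([ 0.17201004,  0.00491926, -1.55503608])}
wrist {'image': (400, 640, 3), 'range_z': (400, 640), 'fx': 275.88756864491864, 'fy': 275.88756864491864, 'cx': 316.8451908202611, 'cy': 199.21017945557665, 'position': array([ 0.27299929, -0.59414445,  0.38390392]), 'orientation': array([-2.79864515e-01,  4.89463923e-04, -1.25701944e+00])}
[-3.14038634e+00  8.02164979e-05  3.12793986e-01] [ 0.19988611 -0.61812715  0.22187852] -0.0187
```

View pics/top.png

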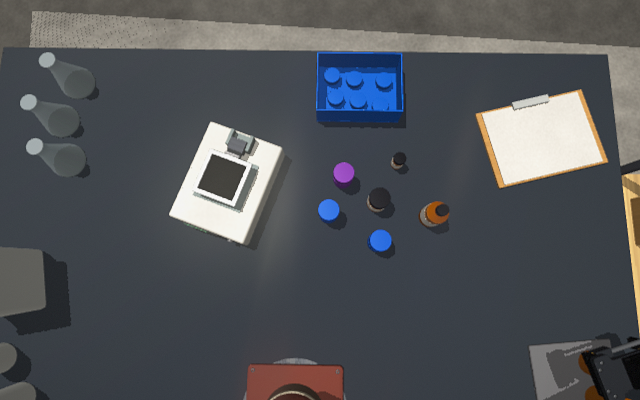

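View pics/side.png

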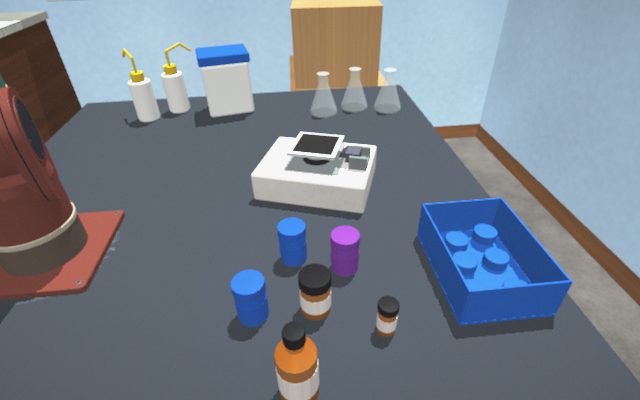

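The top view shows three amber candidates: jar (378,200), vial (398,160) and bottle (437,213). The matching side pixels are (315,292), (387,317) and (297,368). The jar fits because it is wide, short and straight-sided, with a black cap about as wide as the glass. Blue and purple look-alikes stand at top pixels (329,210), (380,240) and (344,173). The plate is at (222,178) with its catch at (238,143).

```bash
python3 - <<'E'
from h import *
S=pickle.load(open("s0.pkl","rb"))
T,D=S["top"],S["side"]
CT,CD=cloud(T),cloud(D)
def blob(C,u,v,r,tol=.006):
    z=C[v,u,2]; sub=C[v-r:v+r+1,u-r:u+r+1].reshape(-1,3)
    q=sub[abs(sub[:,2]-z)<tol]; c,s,_=cv2.minAreaRect((q[:,:2]*1000).astype(np.float32))
    (cc,rr)=cv2.minEnclosingCircle((q[:,:2]*1000).astype(np.float32))
    return np.r_[np.median(q[:,2])*1000,cc,rr].round(1)
for n,u,v in [("jar",378,198),("vial",399,158),("bottle",440,210),("blueL",329,209),("blueR",380,240),("purp",344,172)]: print(n,blob(CT,u,v,20))
for n,u,v in [("jar",315,276),("purp",345,235),("blueN",249,280),("blueF",292,227)]: print("side",n,blob(CD,u,v,24))
for nm,C,u,v,r in [("top",CT,222,178,42),("side",CD,318,145,45)]:
    sub=C[v-r:v+r,u-r:u+r].reshape(-1,3); z=C[v,u,2]
    q=sub[(abs(sub[:,2]-z)<.003)]; rc=cv2.minAreaRect((q[:,:2]*1000).astype(np.float32)); print("plate",nm,z,np.median(q[:,2]),rc,len(q))
print("catch",CT[143,238],CT[150,236],CD[152,352],"body",CT[205,190],CT[225,235],"bench",CT[300,400])
a=cv2.resize(D["image"][200:400,220:420],(500,500),interpolation=cv2.INTER_CUBIC)
save("jar.png",a)
E
```

```text
jar [  79.7  518.2 -198.9   26. ]
vial [  62.3  623.4 -252.3   15.3]
bottle [ 134.6  483.5 -334.3   14.1]
blueL [ 79.7 487.4 -74.9  25.8]
blueR [  80.1  415.8 -199.8   25.7]
purp [  79.6  579.8 -110.6   26. ]
side jar [  80.7  518.3 -200.6   26.7]
side purp [  80.7  579.2 -112.5   26.8]
side blueN [  80.8  415.3 -201.6   26.7]
side blueF [ 80.7 487.3 -76.3  26.9]
plate top 0.11386945217587041 0.11182285059417507 ((560.1678466796875, 177.84088134765625), (109.62229919433594, 116.46846008300781), 69.89873504638672) 709
plate side 0.11146489977382135 0.11121934672770095 ((560.6900024414062, 175.83926391601562), (113.3794937133789, 118.47652435302734), 69.82621765136719) 1130
catch [0.64188467 0.14595297 0.10348343] [0.62358763 0.14936206 0.10572639] [0.63428283 0.13372808 0.10532618] body [0.49255298 0.26151054 0.07423781] [0.44593951 0.15041229 0.06901572] bench [ 0.27033509 -0.25895255  0.00043236]
```

View pics/jar.png

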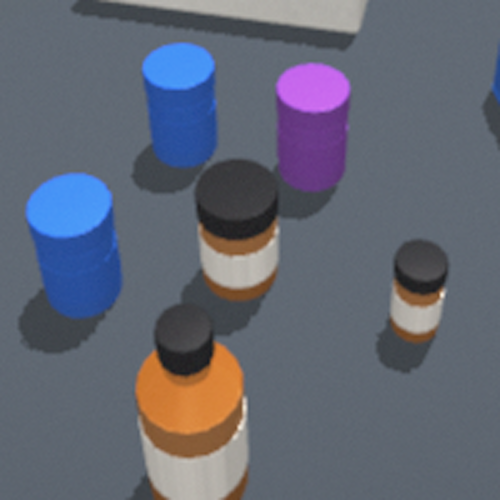

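The crop confirms it. The jar (crop 237,230) is short, straight-sided amber with a wide black cap. The tall-necked bottle is below it and the thin vial is to the right. Both views put the jar at (518,-200), top at 80 mm, and the plate at about (559,177), top at 111 mm, with its x axis at -20°. I'm moving above the jar with the twist set so the fingers close along the plate's y axis.

```bash
python3 -m crank '[{"travel":[110,-75,0],"twist":0.12,"gripper":1},{"travel":[220,-150,0],"twist":0.35,"gripper":1},{"travel":[330,-225,0],"twist":0.5,"gripper":1},{"travel":[432,-300,0],"twist":0.664,"gripper":1},{"travel":[432,-300,0],"twist":0.664,"gripper":1},{"travel":[432,-300,0],"twist":0.664,"gripper":1},{"travel":[432,-300,0],"twist":0.664,"gripper":1},{"travel":[432,-300,0],"twist":0.664,"gripper":1},{"travel":[432,-300,0],"twist":0.664,"gripper":1},{"travel":[432,-300,0],"twist":0.664,"gripper":1},{"travel":[432,-300,0],"twist":0.664,"gripper":1},{"travel":[432,-300,0],"twist":0.664,"gripper":1}]' 50
python3 -m crank '[{"travel":[0,0,0],"twist":0,"gripper":1},{"travel":[0,0,0],"twist":0,"gripper":1}]'
python3 - <<'E'
from h import *
st=read_state();print(st["joint_positions"]);s=snapshot("wrist");pickle.dump(s,open("w1.pkl","wb"));save("w1.png",s["image"])
E
```

```text
clock: 1.15
tool_pos: [0.4984, -0.2261, 0.2226]
orientation: [3.142, -0.0, -0.351]
contact_force: [0.8, -0.4, -0.3]
gripper_width: 0.0868
gripper_force: 0.0
clock: 1.32
tool_pos: [0.499, -0.225, 0.2223]
orientation: [-3.141, 0.0, -0.346]
contact_force: [-1.6, 0.1, -0.1]
gripper_width: 0.0872
gripper_force: 0.0
[ 0.55792678  0.13933061 -0.23666999  1.7063578   0.03300522  1.30031246
 -1.60185011]
```

View pics/w1.png

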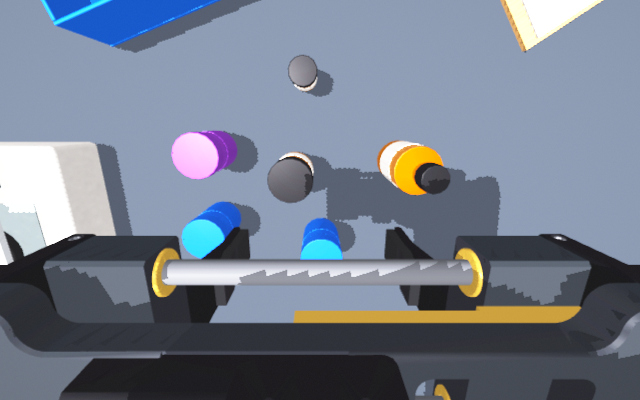

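The wrist view shows the jar's cap at (291,178), with purple at (203,155), blue at (212,235) and (320,240), and the bottle at (425,170). The arm stopped about 31 mm short, so I'm working out what is left.

```bash
python3 - <<'E'
from h import *
s=pickle.load(open("w1.pkl","rb"));C=cloud(s)
z=C[180,291,2];sub=C[150:215,255:330].reshape(-1,3);q=sub[abs(sub[:,2]-z)<.006]
print(z,cv2.minEnclosingCircle((q[:,:2]*1000).astype(np.float32)))
st=read_state();Rt=R.from_euler('xyz',st["orientation"])
print((Rt.inv().apply(np.array([.5183,-.1998,.022])-st["tool_pos"])*1000).round(1))
# pad centre of the plate, two views
S=pickle.load(open("s0.pkl","rb"))
for n,(u,v,r) in {"top":(222,178,32),"side":(317,145,32)}.items():
    I=S[n];g=cv2.cvtColor(I["image"],cv2.COLOR_RGB2GRAY);m=(g<75).astype(np.uint8)
    k,l,stt,_=cv2.connectedComponentsWithStats(m);c=(l==l[v,u])
    P=cloud(I)[c];P=P[abs(P[:,2]-.111)<.005];print(n,c.sum(),cv2.minAreaRect((P[:,:2]*1000).astype(np.float32)),np.median(P[:,2]))
E
```

```text
0.0797217810070256 ((519.1539306640625, -198.51242065429688), 26.026676177978516)
[ 10.  -32.9 200.2]
top 1298 ((556.5127563476562, 179.06036376953125), (88.20069122314453, 87.02330780029297), 69.9640121459961) 0.11034927636492453
side 604 ((557.3821411132812, 175.09507751464844), (84.62409210205078, 84.7110824584961), 70.86883544921875) 0.11147978283668555
```

```bash
python3 -m crank '[{"travel":[10,-33.5,0],"twist":0,"gripper":1},{"travel":[10,-33.5,10],"twist":0,"gripper":1},{"travel":[10,-33.5,40],"twist":0,"gripper":1},{"travel":[10,-33.5,70],"twist":0,"gripper":1},{"travel":[10,-33.5,90],"twist":0,"gripper":1},{"travel":[10,-33.5,100],"twist":0,"gripper":1},{"travel":[10,-33.5,100],"twist":0,"gripper":1},{"travel":[10,-33.5,100],"twist":0,"gripper":1}]' 50
```

```text
clock: 2.03
tool_pos: [0.5184, -0.2009, 0.123]
orientation: [3.141, 0.0, -0.353]
contact_force: [0.5, 0.0, 0.8]
gripper_width: 0.087
gripper_force: 0.0
```

```bash
python3 -m crank '[{"travel":[0,-1,25],"twist":0,"gripper":1},{"travel":[0,-1,50],"twist":0,"gripper":1},{"travel":[0,-1,75],"twist":0,"gripper":1},{"travel":[0,-1,92],"twist":0,"gripper":1},{"travel":[0,-1,100],"twist":0,"gripper":1},{"travel":[0,-1,100],"twist":0,"gripper":1}]'
python3 -m crank '[{"travel":[0,0,0],"twist":0,"gripper":0.3},{"travel":[0,0,0],"twist":0,"gripper":0.3},{"travel":[0,0,0],"twist":0,"gripper":0.3},{"travel":[0,0,0],"twist":0,"gripper":0.3},{"travel":[0,0,0],"twist":0,"gripper":0.3},{"travel":[0,0,0],"twist":0,"gripper":0.3},{"travel":[0,0,0],"twist":0,"gripper":0.3},{"travel":[0,0,0],"twist":0,"gripper":0.3},{"travel":[0,0,0],"twist":0,"gripper":0.3}]' 50
```

```text
clock: 2.53
tool_pos: [0.5187, -0.1992, 0.0223]
orientation: [3.142, 0.001, -0.352]
contact_force: [0.3, -0.9, -0.3]
gripper_width: 0.087
gripper_force: 0.0
clock: 3.28
tool_pos: [0.5192, -0.1991, 0.0229]
orientation: [3.142, -0.0, -0.351]
contact_force: [-0.3, -0.7, 3.3]
gripper_width: 0.051
gripper_force: 50.6
```

```bash
python3 -m crank '[{"travel":[0,0,-10],"twist":0,"gripper":0.3},{"travel":[0,0,-30],"twist":0,"gripper":0.3},{"travel":[0,0,-60],"twist":0,"gripper":0.3},{"travel":[0,0,-90],"twist":0,"gripper":0.3},{"travel":[0,0,-120],"twist":0,"gripper":0.3},{"travel":[0,0,-140],"twist":0,"gripper":0.3},{"travel":[0,0,-150],"twist":0,"gripper":0.3},{"travel":[0,0,-150],"twist":0,"gripper":0.3}]'
python3 -m crank '[{"travel":[-4,-15,0],"twist":0,"gripper":0.3},{"travel":[-12,-45,0],"twist":0,"gripper":0.3},{"travel":[-20,-80,0],"twist":0,"gripper":0.3},{"travel":[-29,-115,0],"twist":0,"gripper":0.3},{"travel":[-38,-150,0],"twist":0,"gripper":0.3},{"travel":[-47,-185,0],"twist":0,"gripper":0.3},{"travel":[-56,-220,0],"twist":0,"gripper":0.3},{"travel":[-65,-255,0],"twist":0,"gripper":0.3},{"travel":[-74,-290,0],"twist":0,"gripper":0.3},{"travel":[-83,-325,0],"twist":0,"gripper":0.3},{"travel":[-91,-355,0],"twist":0,"gripper":0.3},{"travel":[-94,-366,0],"twist":0,"gripper":0.3}]'
python3 -m crank '[{"travel":[0,0,0],"twist":0,"gripper":0.3},{"travel":[0,0,0],"twist":0,"gripper":0.3}]'
python3 - <<'E'
from h import *
st=read_state();print(st["joint_positions"]);s=snapshot("side");pickle.dump(s,open("s1.pkl","wb"));save("s1.png",s["image"])
E
```

```text
clock: 3.95
tool_pos: [0.52, -0.1991, 0.175]
orientation: [-3.142, -0.004, -0.351]
contact_force: [0.1, 0.2, -3.0]
gripper_width: 0.0505
gripper_force: 50.6
clock: 4.95
tool_pos: [0.5547, 0.1828, 0.1706]
orientation: [-3.14, 0.004, -0.345]
contact_force: [-1.6, -0.1, -2.2]
gripper_width: 0.0505
gripper_force: 50.6
clock: 5.12
tool_pos: [0.5557, 0.1771, 0.1708]
orientation: [3.14, 0.002, -0.35]
contact_force: [-0.2, -1.0, -2.2]
gripper_width: 0.0509
gripper_force: 50.6
[ 0.04619239  0.27675864 -0.51046363  1.67625857  0.14156758  1.22849016
 -2.41654621]
```

View pics/s1.png

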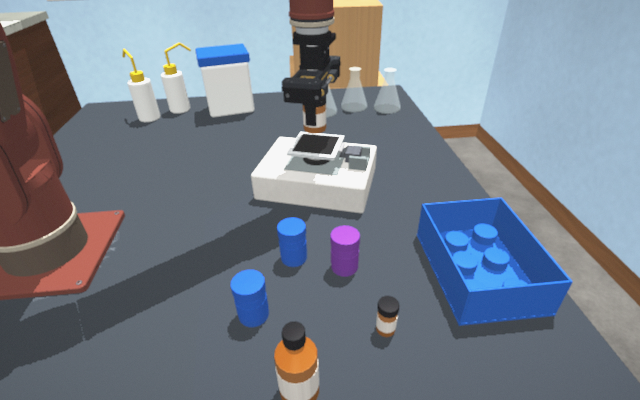

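The side view shows the jar held upright at (315,118), clear above the plate at (317,145). Now I'll lower it and watch the force.

```bash
python3 -m crank '[{"travel":[1,0,10],"twist":0,"gripper":0.3},{"travel":[1,0,20],"twist":0,"gripper":0.3},{"travel":[1,0,28],"twist":0,"gripper":0.3},{"travel":[1,0,32],"twist":0,"gripper":0.3},{"travel":[1,0,32],"twist":0,"gripper":0.3}]'
python3 -m crank '[{"travel":[0,0,1],"twist":0,"gripper":0.3},{"travel":[0,0,2],"twist":0,"gripper":0.3},{"travel":[0,0,3],"twist":0,"gripper":0.3},{"travel":[0,0,4],"twist":0,"gripper":0.3},{"travel":[0,0,5],"twist":0,"gripper":0.3},{"travel":[0,0,6],"twist":0,"gripper":0.3},{"travel":[0,0,7],"twist":0,"gripper":0.3},{"travel":[0,0,8],"twist":0,"gripper":0.3},{"travel":[0,0,9],"twist":0,"gripper":0.3},{"travel":[0,0,9],"twist":0,"gripper":0.3},{"travel":[0,0,9],"twist":0,"gripper":0.3},{"travel":[0,0,9],"twist":0,"gripper":0.3}]' 55
```

```text
clock: 5.58
tool_pos: [0.5567, 0.1758, 0.1388]
orientation: [3.14, 0.002, -0.352]
contact_force: [0.1, 0.0, -2.4]
gripper_width: 0.0507
gripper_force: 50.6
clock: 6.58
tool_pos: [0.5577, 0.1767, 0.1318]
orientation: [-3.141, -0.0, -0.351]
contact_force: [-0.5, -0.7, 0.7]
gripper_width: 0.0505
gripper_force: 55.6
```

Contact: the force went from -2.4 to +0.7 N with the underside at about 109 mm. Now I'll press 25 mm further and hold.

```bash
python3 -m crank '[{"travel":[0,0,2],"twist":0,"gripper":0.3},{"travel":[0,0,4],"twist":0,"gripper":0.3},{"travel":[0,0,6],"twist":0,"gripper":0.3},{"travel":[0,0,8],"twist":0,"gripper":0.3},{"travel":[0,0,10],"twist":0,"gripper":0.3},{"travel":[0,0,12],"twist":0,"gripper":0.3},{"travel":[0,0,14],"twist":0,"gripper":0.3},{"travel":[0,0,16],"twist":0,"gripper":0.3},{"travel":[0,0,18],"twist":0,"gripper":0.3},{"travel":[0,0,20],"twist":0,"gripper":0.3},{"travel":[0,0,22],"twist":0,"gripper":0.3},{"travel":[0,0,24],"twist":0,"gripper":0.3}]'
python3 -m crank '[{"travel":[0,0,1],"twist":0,"gripper":0.3},{"travel":[0,0,1],"twist":0,"gripper":0.3},{"travel":[0,0,1],"twist":0,"gripper":0.3},{"travel":[0,0,1],"twist":0,"gripper":0.3},{"travel":[0,0,1],"twist":0,"gripper":0.3},{"travel":[0,0,1],"twist":0,"gripper":0.3},{"travel":[0,0,1],"twist":0,"gripper":0.3},{"travel":[0,0,1],"twist":0,"gripper":0.3},{"travel":[0,0,1],"twist":0,"gripper":0.3},{"travel":[0,0,1],"twist":0,"gripper":0.3}]'
python3 - <<'E'
from h import *
s=snapshot("side");save("s2.png",cv2.resize(s["image"][60:240,220:420],(600,540),interpolation=cv2.INTER_CUBIC))
C=cloud(s)[120:170,280:350].reshape(-1,3)
print(np.histogram(C[:,2],bins=np.arange(.06,.13,.004)))
E
```

```text
clock: 7.58
tool_pos: [0.558, 0.1767, 0.1085]
orientation: [-3.141, -0.001, -0.351]
contact_force: [-3.9, -2.2, 11.7]
gripper_width: 0.0509
gripper_force: 55.5
clock: 8.42
tool_pos: [0.558, 0.1767, 0.1077]
orientation: [-3.141, -0.001, -0.351]
contact_force: [-3.4, -3.4, 11.4]
gripper_width: 0.0508
gripper_force: 55.4
(array([  0,   0, 561, 155,  44,  95, 763,  51,  58,  61,  48,  57,  30,
        32,  39,  32,  32]), array([0.06 , 0.064, 0.068, 0.072, 0.076, 0.08 , 0.084, 0.088, 0.092,
       0.096, 0.1  , 0.104, 0.108, 0.112, 0.116, 0.12 , 0.124, 0.128]))
```

View pics/s2.png

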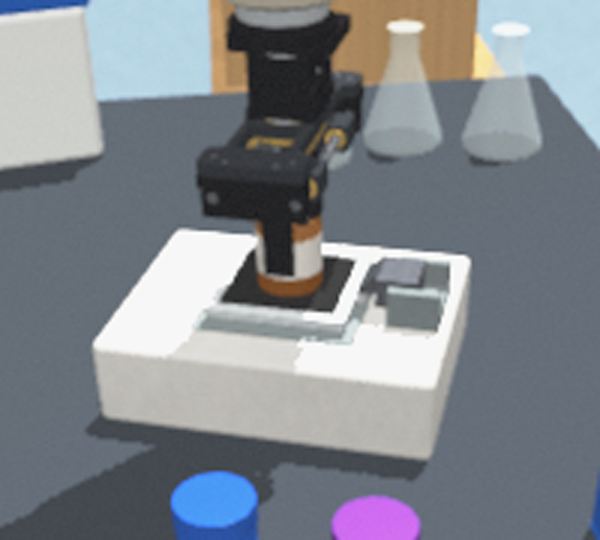

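The crop shows the jar (290,255) upright in the middle of the sunken plate. Plate depth is about 86 mm, so it has sunk about 25 mm. I'll raise a little to test the catch before letting go.

```bash
python3 -m crank '[{"travel":[0,0,-1],"twist":0,"gripper":0.3},{"travel":[0,0,-2],"twist":0,"gripper":0.3},{"travel":[0,0,-3],"twist":0,"gripper":0.3},{"travel":[0,0,-4],"twist":0,"gripper":0.3},{"travel":[0,0,-5],"twist":0,"gripper":0.3},{"travel":[0,0,-5],"twist":0,"gripper":0.3},{"travel":[0,0,-5],"twist":0,"gripper":0.3}]'
```

```text
clock: 9.05
tool_pos: [0.558, 0.1767, 0.1125]
orientation: [-3.141, -0.001, -0.351]
contact_force: [-3.0, -1.8, 8.7]
gripper_width: 0.0511
gripper_force: 55.5
```

```bash
python3 -m crank '[{"travel":[0,0,-0.5],"twist":0,"gripper":0.3},{"travel":[0,0,-1],"twist":0,"gripper":0.3},{"travel":[0,0,-1],"twist":0,"gripper":0.3},{"travel":[0,0,-1],"twist":0,"gripper":0.3}]'
```

```text
clock: 9.38
tool_pos: [0.5578, 0.1767, 0.113]
orientation: [-3.141, -0.001, -0.351]
contact_force: [-1.6, -2.4, 6.3]
gripper_width: 0.0509
gripper_force: 55.5
```

```bash
python3 -m crank '[{"travel":[0,0,-0.5],"twist":0,"gripper":0.3},{"travel":[0,0,-1],"twist":0,"gripper":0.3},{"travel":[0,0,-1],"twist":0,"gripper":0.3},{"travel":[0,0,-1],"twist":0,"gripper":0.3}]'
```

```text
clock: 9.72
tool_pos: [0.5575, 0.1768, 0.1133]
orientation: [-3.142, 0.0, -0.351]
contact_force: [0.7, 0.5, 0.1]
gripper_width: 0.0503
gripper_force: 55.6
```

The force fell from 8.7 to 0.1 N in under 1 mm of rise, so the catch is holding the plate. Releasing and retreating.

```bash
python3 -m crank '[{"travel":[0,0,0],"twist":0,"gripper":0.65},{"travel":[0,0,0],"twist":0,"gripper":0.75},{"travel":[0,0,0],"twist":0,"gripper":0.85},{"travel":[0,0,0],"twist":0,"gripper":1},{"travel":[0,0,0],"twist":0,"gripper":1},{"travel":[0,0,0],"twist":0,"gripper":1},{"travel":[0,0,0],"twist":0,"gripper":1},{"travel":[0,0,0],"twist":0,"gripper":1}]'
python3 -m crank '[{"travel":[0,0,-10],"twist":0,"gripper":1},{"travel":[0,0,-30],"twist":0,"gripper":1},{"travel":[0,0,-60],"twist":0,"gripper":1},{"travel":[0,0,-90],"twist":0,"gripper":1},{"travel":[0,0,-120],"twist":0,"gripper":1},{"travel":[0,0,-140],"twist":0,"gripper":1},{"travel":[0,0,-150],"twist":0,"gripper":1},{"travel":[0,0,-150],"twist":0,"gripper":1},{"travel":[0,0,-150],"twist":0,"gripper":1}]'
python3 - <<'E'
from h import *
s=snapshot("side");save("s3.png",cv2.resize(s["image"][60:240,220:420],(600,540),interpolation=cv2.INTER_CUBIC))
A=cloud(s);C=A[90:170,280:350].reshape(-1,3)
for a,b in((.084,.098),(.160,.182)):
    q=C[(C[:,2]>a)&(C[:,2]<b)];print(len(q),np.median(q,0))
q=C[(C[:,2]>.165)&(C[:,2]<.18)];print(cv2.minEnclosingCircle((q[:,:2]*1000).astype(np.float32)))
E
```

```text
clock: 10.38
tool_pos: [0.5576, 0.1767, 0.1136]
orientation: [-3.142, 0.0, -0.351]
contact_force: [0.6, -0.7, 0.4]
gripper_width: 0.0861
gripper_force: 0.0
clock: 11.13
tool_pos: [0.5574, 0.1766, 0.2632]
orientation: [3.142, -0.0, -0.351]
contact_force: [0.2, 0.5, -0.1]
gripper_width: 0.087
gripper_force: 0.0
982 [0.56127399 0.15165395 0.09142084]
282 [0.55571458 0.16430861 0.17066401]
((557.0473022460938, 175.67352294921875), 28.025226593017578)
```

View pics/s3.png

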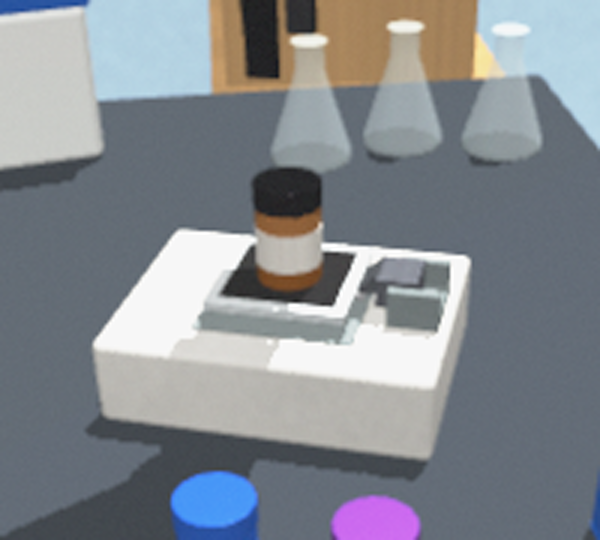

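The jar (289,230) stands upright and centred. The plate is still down at about 91 mm, and the gripper is well clear.

```bash
python3 -c "from cell import *;print(finish_job())"
```

```text
the job is handed in; nothing more can be done
None
```

The amber jar stands upright and centred on the lift plate, which the catch is holding about 20 mm down; the gripper is clear and the job was handed in after about 11 s of robot time, with no verdict returned.

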